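# Swap the packs in the bench charger and start the next charge

## Robot

A 7-joint arm with a two-finger parallel gripper is mounted at the origin on a cart in front of the work surface, level with it; the furniture and walls round the work are solid. World frame = base frame: x ahead of the robot, y to its left, z up, the work surface at z = 0. Lengths are in m, angles in rad, forces in N, time in s.
With the tool pointing down it reaches from about 0.4 to 0.85 m from the base axis. Payload 6.9 kg.
Tool frame: the origin (TCP) lies midway between the tips of the shut fingers; the grasp point (between the pads) lies behind it (ctrl.pinch_z is the z of the grasp point in the tool frame, in m); z points along the fingers, y is the line along which they close (so a half turn about z gives the same grasp; the last joint's range is limited). The gripper opens to 85 mm and grips with 20 to 120 N. Pads are 22 mm wide; open, the fingers measure 114 mm over their backs; the gripper's body (76 mm by 85 mm) begins 54 mm behind the grasp point. The pads swing forward as they close: fully open they stand 13 mm farther back than shut.
Start: joints at [-1.002, 0.507, -0.238, 1.5, 0.126, 1.149, -0.155], TCP at [0.279, 0.559, 0.203] pointing down, gripper open.
Joint ranges: [-3.08, 3.08], [-0.24, 2.05], [-1.43, 1.35], [0, 2.5], [-1.52, 4.66], [0.17, 1.96], [-2.89, 2.89]. Speed limits (rad/s): [2.39, 2.39, 3.14, 3.14, 3.14, 3.14, 3.14].

## Interface

Orientations are given as a unit quaternion [w, x, y, z].
In Python, from station import ctrl, get_state, vision, ticket, models gives the robot as it stands. Calls block until the motion is done:
- ctrl.movep(position, orientation): joint-space move of the TCP to a pose.
- ctrl.movel(position, frame=None, max_speed=0.15): straight line of the TCP; frame=None keeps the orientation; max_speed is the mean speed in m/s.
- ctrl.set_joints(angles): joint-space move.
- ctrl.ungrasp() and ctrl.close_gripper(force=None): open the fingers fully, or close them until they stop; force is the grip in N (None keeps the last).
- ctrl.pause(seconds).
- ctrl.ik(position, orientation): joint angles nearest the present ones, or None.
- get_state(): the state.
- vision.grab_frame(name): name is "scene" or "top" or "wrist"; returns (picture, depth): 400x640x3 uint8, blue, green, red; 400x640 float32, m along the optical axis (not along the pixel's ray), 0 where there is no reading.
- vision.camera_info(name): a dict with "mtx" (3x3 intrinsics, pixels), "R" (3x3) and "t" (3): a world point X has camera coordinates R X + t; the wrist camera has in their place "hand_eye" (4x4, takes a point from camera to tool coordinates, whose origin is the TCP and whose axes are the flange's). Camera axes: x right, y down, z forward; pixel columns grow to the right and rows downward; lengths in m; the calibration is good to about 2 mm. A picture is of the moment at which its call begins: read the wrist's pose just before it. camera_info takes no time and is no camera call.
A pose or a line that the arm cannot do raises ctrl.Unreachable and nothing moves.
- ticket.close_job(): hands the job in; it is judged then, once.
Trained networks look in the newest picture that a camera, given by its name, has taken for a name from the list of things; names that differ only in an ending like _2 or _b are one class to them, and where a whole thing is asked for, a point or a joint stands for the part that bears it (a point fixed in the world has none). Each returns a list of dicts, best first, with "p" (0 to 1); they miss things now and then, are a little off and sometimes report something else, mostly with a low value. They report only what shows in the picture. A call takes as long as a camera call.
- models.recognise(camera, target): "point" ([column, row] in pixels, amid what is visible of it).
- models.masks_of(camera, target): "mask" (400x640 bool, what is visible of it) and "point" ([column, row] in pixels, amid what is visible of it).
The state is a dict: "time": time; "qpos": joint angles; "qd": joint speeds; "tau": joint torques, N m; "tcp_pos": TCP position; "eef_rot": TCP orientation; "contact_force": force on the tool from outside, world axes, zero at the start; "wrist_torque": the same for the moment, N m; "width": finger opening in m; "gripper_force": force on a finger pad.
Only numpy, scipy, OpenCV 4.12 (cv2) and the standard library are available. Lean on these libraries where they do the work, as an engineer would, in place of code of your own. Each camera call takes 0.05 s, during which the arm holds its last target. There are 200 camera calls.

## Task

The bench charger has finished: press the square stop key fully down and hold it a moment, then move every finished pack from the charger's bays into the black tray. After that lay every flat pack from the bench into a bay of its own, flat on the bay floor with the label up, and turn the dial to its third click clockwise from the off end (the stop you reach turning it anticlockwise). Last, press the round start key fully down and hold it a moment; press keys firmly but never hammer them, and do not push the solder reel, jar or power bank about.

Things in the scene. Friction and masses are not known exactly. Their poses are not given: they have to be found in the camera images.
- charger: grey desktop battery charger, fixed to the bench, 190 mm along its x, 240 mm along its y, flat deck 30 mm above the bench; origin at the centre of its underside, x from its control strip (side near the robot) to its bays (far side), z up. Its dial and keys stand in the black strip: from left (+y) to right square stop key, round start key, dial
- bay0 (a point): centre of the floor of the left (+y) bay, 22 mm above the bench. A bay is an open pocket, 56 mm along the charger's x and 44 mm along its y, 8 mm deep below the deck
- bay1 (a point): the same for the next bay to the right; bays are 50 mm apart
- bay2 (a point): the same for the third bay from the left
- stop_key: square white membrane key, 26 x 26 mm, stands 3 mm proud of the deck; origin at the centre of its top face. It moves at most 1.5 mm: it begins to yield at 1.5 N and is fully down at 5 N. It counts as pressed when the fingertips push it with over 4 N for 0.3 s. Pressing with the shut fingers is easiest
- start_key: round white membrane key, 28 mm across, 65 mm to the right of the stop key, otherwise like it; origin at the centre of its top face
- dial (a joint): angle of the click-stop dial in rad, grows clockwise seen from above; end stop 'off' at 0, then a click every 0.4 rad up to 2.0; the third click is 1.2. A sprung detent (about 0.1 N m) pulls it into the nearest click when let go. It starts at off or at the first click; it can be turned back
- dial_grip (a point): on the dial's upright axis, 12 mm above the deck, at half the knob's height. Round black knob, 32 mm across above a 38 mm skirt that is 4 mm high, top 23 mm above the deck, white pointer line on top, six white ticks round it
- done_a: finished pack: black box 50 x 38 x 26 mm (along its x, y, z), grey label on top, 90 g, origin at the centre of its underside; starts lying in a bay, 18 mm of it above the deck. Two or three finished packs are there
- done_b: finished pack, the same, starts in another bay
- flat_a: flat pack, the same kind of box, starts lying on the bench to the right of the charger. Three or four flat packs are there; either end may point to the robot, the label side stays up
- flat_b: flat pack, the same
- flat_c: flat pack, the same
- tray: black open tray, fixed, outside 145 mm along its x, 137 mm along its y, 58 mm high, origin at the centre of its underside; walls 2 to 3 mm, floor 2 mm thick
- solder_reel: bystander: small solder reel, 53 mm across, 43 mm high, origin under its centre
- flux_jar: bystander: low round jar, 46 mm across, 22 mm high, origin under its centre
- power_bank: bystander: dark blue slab, 64 x 90 x 25 mm, origin under its centre
- done_c: finished pack, the same, starts in another bay
- bay3 (a point): the same for the rightmost (-y) bay
- done_d: finished pack, the same, starts in another bay
- flat_d: flat pack, the same

How it is judged:
On the way, in this order (a step that is already met when the one before it is completed fails the run):
1. stop key pressed with the fingers, over 4 N for 0.3 s (contact force between the fingers and stop_key above 4 N), for 0.3 s.
2. every finished pack in the tray (x of done_a in the frame of tray between -0.065 and 0.065 m and y of done_a in the frame of tray between -0.06 and 0.06 m and z of each of done_a, done_b, done_c, done_d in the frame of tray below 0.045 m and linear speed of each of done_a, done_b, done_c, done_d below 0.02 m/s and x of done_b in the frame of tray between -0.065 and 0.065 m and y of done_b in the frame of tray between -0.06 and 0.06 m and x of done_c in the frame of tray between -0.065 and 0.065 m and y of done_c in the frame of tray between -0.06 and 0.06 m and x of done_d in the frame of tray between -0.065 and 0.065 m and y of done_d in the frame of tray between -0.06 and 0.06 m), for 0.2 s.
3. finished packs in the tray, every flat pack in a bay, dial at the third click (all of step 2 and ((horizontal distance between flat_a and bay0 below 0.006 m and distance between flat_a and bay0 below 0.007 m) or (horizontal distance between flat_a and bay1 below 0.006 m and distance between flat_a and bay1 below 0.007 m) or (horizontal distance between flat_a and bay2 below 0.006 m and distance between flat_a and bay2 below 0.007 m) or (horizontal distance between flat_a and bay3 below 0.006 m and distance between flat_a and bay3 below 0.007 m)) and angle between each of flat_a, flat_b, flat_c, flat_d's own z axis and vertical below 0.1 rad and linear speed of each of flat_a, flat_b, flat_c, flat_d below 0.02 m/s and ((horizontal distance between flat_b and bay0 below 0.006 m and distance between flat_b and bay0 below 0.007 m) or (horizontal distance between flat_b and bay1 below 0.006 m and distance between flat_b and bay1 below 0.007 m) or (horizontal distance between flat_b and bay2 below 0.006 m and distance between flat_b and bay2 below 0.007 m) or (horizontal distance between flat_b and bay3 below 0.006 m and distance between flat_b and bay3 below 0.007 m)) and ((horizontal distance between flat_c and bay0 below 0.006 m and distance between flat_c and bay0 below 0.007 m) or (horizontal distance between flat_c and bay1 below 0.006 m and distance between flat_c and bay1 below 0.007 m) or (horizontal distance between flat_c and bay2 below 0.006 m and distance between flat_c and bay2 below 0.007 m) or (horizontal distance between flat_c and bay3 below 0.006 m and distance between flat_c and bay3 below 0.007 m)) and ((horizontal distance between flat_d and bay0 below 0.006 m and distance between flat_d and bay0 below 0.007 m) or (horizontal distance between flat_d and bay1 below 0.006 m and distance between flat_d and bay1 below 0.007 m) or (horizontal distance between flat_d and bay2 below 0.006 m and distance between flat_d and bay2 below 0.007 m) or (horizontal distance between flat_d and bay3 below 0.006 m and distance between flat_d and bay3 below 0.007 m)) and value of joint dial between 1.08 and 1.32 rad), for 0.2 s.
4. start key pressed with the fingers, over 4 N for 0.3 s (contact force between the fingers and start_key above 4 N), for 0.3 s.
At the end, for the whole second after the job is handed in: Every finished pack lies inside the black tray; every flat pack lies flat on the floor of a bay of its own (within 6 mm of its centre, tilt under 0.1 rad); the dial rests at its third click (1.2 rad, within 0.12); all released and at rest (all of step 3); the robot touches nothing.
It fails at once if the stop key is hit with over 35 N (contact force between anything else and stop_key above 35 N).
It fails at once if the start key is hit with over 35 N (contact force between anything else and start_key above 35 N).
It fails at once if the solder reel is shifted over 30 mm (distance of solder_reel from where it was at the start of the episode above 0.03 m).
It fails at once if the flux jar is shifted over 30 mm (distance of flux_jar from where it was at the start of the episode above 0.03 m).
It fails at once if the power bank is shifted over 30 mm (distance of power_bank from where it was at the start of the episode above 0.03 m).
Of done_a, done_b, done_c, done_d only 2 to 3 are there at a start; the rules pass over those that are not, and their reading is None.
Of flat_a, flat_b, flat_c, flat_d only 3 to 4 are there at a start; the rules pass over those that are not, and their reading is None.
At some moment in a run one of flat_a, flat_b, flat_c, flat_d may be knocked a few centimetres aside while the robot is not near it.
Once in a run the grip may slacken for a moment while it holds something.
It also fails if it takes over 210 s, if anything falls off the work surface, if the arm or the gripper's body presses on something with over 40 N, if the wrist force passes 120 N, or if a joint passes its speed limit or range.

## Working session

There is one attempt and no reset: what is moved stays moved. The work goes in short steps, each a Python script; the robot and the scene stay as the last script left them, time stands still between calls to the robot, and variables do not carry over. Pictures are saved under pics/ and viewed, at most 14 in all, crops included, and the job is handed in when it is done.

```bash
mkdir -p pics; ls; cat > h.py <<'E'
import numpy as np, cv2
from station import ctrl, get_state, vision, ticket, models
E
python3 - <<'E'
from h import *
for n in ("scene","top"):
    im,d=vision.grab_frame(n); cv2.imwrite(f"pics/{n}0.png",im)
    i=vision.camera_info(n); print(n,np.round(i["mtx"],1).tolist(),np.round(i["R"],4).tolist(),np.round(i["t"],4).tolist())
print(vision.camera_info("wrist"))
s=get_state(); print(s, ctrl.pinch_z)
E
```

```text
pics
scene [[493.1, 0.0, 304.5], [0.0, 493.1, 197.0], [0.0, 0.0, 1.0]] [[0.5467, -0.8372, 0.0133], [-0.4013, -0.2759, -0.8734], [0.7349, 0.4722, -0.4868]] [-0.4266, 0.265, 0.8615]
top [[380.0, 0.0, 317.9], [0.0, 380.0, 203.6], [0.0, 0.0, 1.0]] [[0.0001, -1.0, -0.0065], [-0.9944, 0.0006, -0.1059], [0.106, 0.0065, -0.9944]] [-0.1216, 0.5808, 1.0251]
{'mtx': array([[316.81183151,   0.        , 319.68517363],
       [  0.        , 316.81183151, 202.24486539],
       [  0.        ,   0.        ,   1.        ]]), 'hand_eye': array([[ 5.35510269e-04, -9.46463433e-01, -3.22810600e-01,
         8.32772747e-02],
       [ 9.99999793e-01,  6.21772580e-04, -1.64105059e-04,
        -4.83963093e-05],
       [ 3.56034217e-04, -3.22810445e-01,  9.46463570e-01,
        -1.69306486e-01],
       [ 0.00000000e+00,  0.00000000e+00,  0.00000000e+00,
         1.00000000e+00]])}
{'time': 0.1, 'qpos': array([-1.00249305,  0.50826868, -0.23748881,  1.50104683,  0.12570118,
        1.14885799, -0.15481733]), 'qd': array([-0.00092699, -0.00401252,  0.0016337 , -0.00271037, -0.00034124,
        0.00021572,  0.00015652]), 'tau': array([-4.28427535e-03, -6.21839547e+01, -2.19460845e+00, -2.50205648e+01,
        1.24814780e-02,  7.87334342e-03, -2.90789387e-05]), 'tcp_pos': array([0.27890509, 0.55877394, 0.20270106]), 'eef_rot': array([-1.61343942e-04,  2.29361824e-01,  9.73340905e-01, -7.81124699e-04]), 'contact_force': array([ 0.12815271, -0.56757531, -0.0257064 ]), 'wrist_torque': array([0.01987259, 0.01441219, 0.00393972]), 'gripper_force': 0.0, 'width': 0.08545171388326335} -0.0187
```

View pics/top0.png

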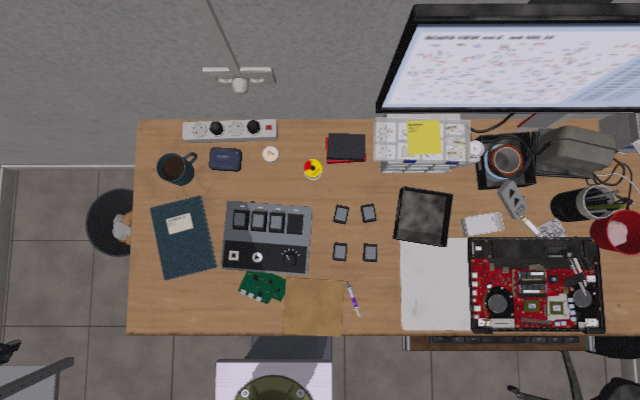

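View pics/scene0.png

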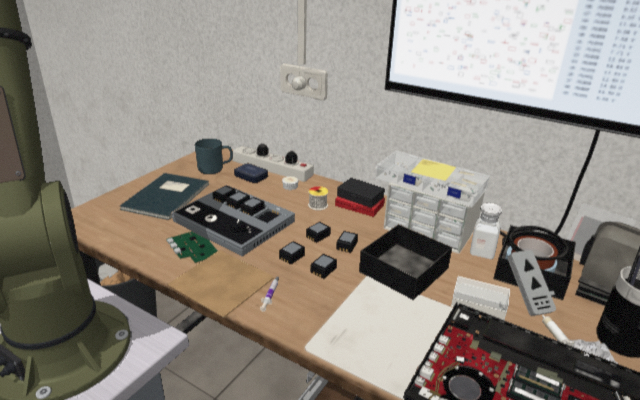

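The top view shows the charger at about (266,237) with packs in its three left bays and the right bay empty. Four flat packs lie at (341,214), (368,212), (340,252) and (370,253), and the tray is at (423,216). Next I'll take a close look with the wrist camera.

```bash
cat > h.py <<'E'
import numpy as np, cv2
from scipy.spatial.transform import Rotation as Rn
from station import ctrl, get_state, vision, ticket, models
def q(a): return [0,np.cos(a/2),np.sin(a/2),0]   # tool down, tool x at world angle a
def R_of(qw): return Rn.from_quat(np.r_[qw[1:],qw[0]]).as_matrix()
def look(cam):
    """picture and per-pixel world points (NaN where no depth)"""
    s=get_state(); im,d=vision.grab_frame(cam); i=vision.camera_info(cam); K=i["mtx"]
    c,r=np.meshgrid(np.arange(640),np.arange(400))
    P=np.stack([(c-K[0,2])/K[0,0]*d,(r-K[1,2])/K[1,1]*d,d],-1).astype(float); P[d<=0]=np.nan
    if cam=="wrist":
        H=i["hand_eye"]; P=P@H[:3,:3].T+H[:3,3]
        P=P@R_of(s["eef_rot"]).T+s["tcp_pos"]
    else: P=(P-i["t"])@i["R"]
    return im,P
def rect(P):
    """centre, size(long,short), angle of long side in (-pi/2,pi/2]"""
    (c,wh,_),b=(lambda r:(r,cv2.boxPoints(r)))(cv2.minAreaRect((P[:,:2]*1000).astype(np.float32)))
    e=max(b[1]-b[0],b[2]-b[1],key=np.linalg.norm); a=np.arctan2(e[1],e[0])
    return np.array(c)/1000,sorted(wh)[::-1],(a+np.pi/2)%np.pi-np.pi/2
def find(cam,name,P,pmin=.4,zr=(0,1)):
    out=[]
    for m in models.masks_of(cam,name):
        if m["p"]<pmin: continue
        X=P[m["mask"]]; X=X[np.isfinite(X).all(1)]; X=X[(X[:,2]>zr[0])&(X[:,2]<zr[1])]
        if len(X)>10: out.append((m["p"],np.round(m["point"]),*rect(X),np.median(X[:,2])))
    return out
E
python3 - <<'E'
from h import *
_,P=look("top")
for n in ("tray","solder_reel","flux_jar","power_bank","flat_a","charger"):
    for o in find("top",n,P): print(n,[np.round(v,3).tolist() for v in o])
ctrl.movep([.49,.07,.22],q(np.pi/2)); print(get_state()["qpos"],get_state()["time"])
im,P=look("wrist"); cv2.imwrite("pics/w1.png",im); np.save("P1.npy",P)
for n in ("charger","done_a","flat_a","stop_key","start_key","dial"):
    for o in find("wrist",n,P): print(n,[np.round(v,3).tolist() for v in o])
E
```

```text
tray [0.88, [421.0, 216.0], [0.549, -0.417], [156.424, 155.449], 1.4110000133514404, 0.004]
solder_reel [0.8, [312.0, 168.0], [0.679, -0.105], [51.316, 50.308], -0.7760000228881836, 0.043]
flux_jar [0.64, [271.0, 155.0], [0.724, 0.016], [42.656, 41.859], 1.5609999895095825, 0.022]
power_bank [0.62, [225.0, 158.0], [0.713, 0.143], [88.717, 68.831], 1.4950000047683716, 0.024]
flat_a [0.73, [340.0, 254.0], [0.448, -0.18], [47.613, 36.864], -0.1289999932050705, 0.026]
flat_a [0.69, [370.0, 218.0], [0.558, -0.263], [55.743, 44.29], 0.13099999725818634, 0.026]
flat_a [0.64, [336.0, 215.0], [0.551, -0.183], [46.976, 34.852], -0.22300000488758087, 0.026]
flat_a [0.49, [370.0, 253.0], [0.447, -0.264], [49.458, 37.046], -0.04600000008940697, 0.026]
charger [0.65, [265.0, 242.0], [0.489, 0.022], [240.858, 195.044], 1.5019999742507935, 0.03]
[-0.35271099  0.29362868  0.21266327  1.80945124 -0.07121709  1.04612044
 -0.11043096] 2.375
charger [0.59, [303.0, 197.0], [0.489, 0.009], [262.592, 205.592], 1.4930000305175781, 0.029]
done_a [0.94, [361.0, 153.0], [0.54, 0.09], [53.956, 42.581], -0.07599999755620956, 0.047]
done_a [0.92, [355.0, 195.0], [0.534, 0.039], [50.13, 44.383], -0.0949999988079071, 0.047]
done_a [0.64, [355.0, 237.0], [0.53, -0.007], [50.216, 37.993], -0.07699999958276749, 0.047]
flat_a [0.96, [292.0, 339.0], [0.45, -0.181], [49.72, 38.478], -0.09600000083446503, 0.025]
stop_key [0.63, [278.0, 135.0], [0.441, 0.109], [26.508, 26.373], -0.009999999776482582, 0.032]
stop_key [0.48, [302.0, 199.0], [0.492, 0.01], [260.881, 197.596], 1.49399995803833, 0.029]
start_key [0.56, [272.0, 192.0], [0.435, 0.045], [26.673, 26.439], -0.7540000081062317, 0.032]
dial [0.91, [267.0, 262.0], [0.429, -0.044], [35.629, 33.104], -0.4129999876022339, 0.051]
```

View pics/w1.png

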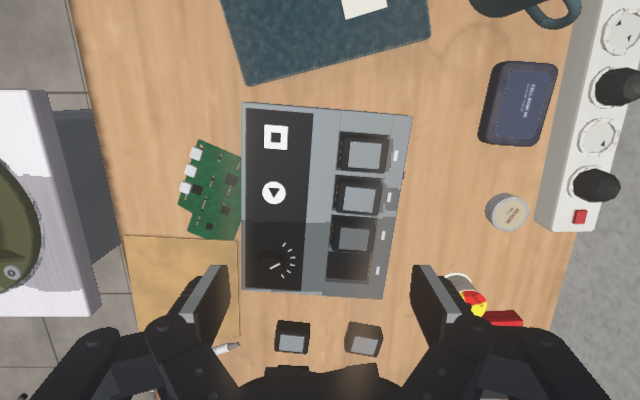

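The wrist view shows the stop key at (276,137), the start key at (273,192), the dial at (270,262) and three packs in the left bays. The charger yaw is about -0.077. I'll press stop now.

```bash
cat >> h.py <<'E'
YAW=-.077; A=np.pi/2+YAW      # tool y along charger x
def goto(x,y,z,a=A,zs=.14):
    """lift to safe height, cross, come down"""
    p=get_state()["tcp_pos"]
    if p[2]<zs-.005: ctrl.movel([p[0],p[1],zs],max_speed=.2)
    ctrl.movep([x,y,max(zs,z)],q(a))
    if z<zs: ctrl.movel([x,y,z],max_speed=.12)
def press(x,y,ztop=.033,F=8):
    ctrl.close_gripper(20); goto(x,y,ztop+.012,zs=.10); ctrl.pause(.3)
    f0=get_state()["contact_force"][2]; z=ztop+.004
    for i in range(24):
        ctrl.movel([x,y,z],max_speed=.02); ctrl.pause(.1)
        f=abs(get_state()["contact_force"][2]-f0)
        if f>F: break
        z-=.0005
    ctrl.pause(.6); s=get_state(); print("pressed",z,s["tcp_pos"],abs(s["contact_force"][2]-f0))
    ctrl.movel([x,y,ztop+.04],max_speed=.05)
E
python3 - <<'E'
from h import *
press(.441,.109); print(get_state()["time"])
E
```

```text
pressed 0.024999999999999994 [0.44102171 0.10899771 0.02550014] 0.8459267495043222
15.4
```

```bash
python3 - <<'E'
from h import *
s=get_state(); print(s["width"],s["tcp_pos"],s["contact_force"],s["gripper_force"])
for z in (.045,.030,.027,.024,.021):
    ctrl.movel([.441,.109,z],max_speed=.04); ctrl.pause(.15); s=get_state(); print(z,s["tcp_pos"][2],s["contact_force"],s["tau"][[1,3]])
    if abs(s["contact_force"][2])>6: break
im,P=look("wrist"); cv2.imwrite("pics/w2.png",im)
E
```

```text
-0.00024119736201298284 [0.44082046 0.10895924 0.07275461] [-0.53276848  0.33922453  0.2367622 ] 0.0
0.045 0.045236739985409245 [ 0.62503672  0.32577707 -0.03330881] [-47.99515486 -13.97782534]
0.03 0.030093302026969873 [1.21511659 0.26973972 1.05085257] [-48.83293033 -12.94417351]
0.027 0.027014960404269976 [ 0.23575197 -0.49643876  0.80557274] [-49.1219759  -12.75329053]
0.024 0.023991447799036586 [ 0.01902681  0.57927067 -0.43889097] [-49.29195642 -12.54573673]
0.021 0.020969692743743905 [-0.12120398  0.18474212  0.27950173] [-49.46603179 -12.3430413 ]
```

View pics/w2.png

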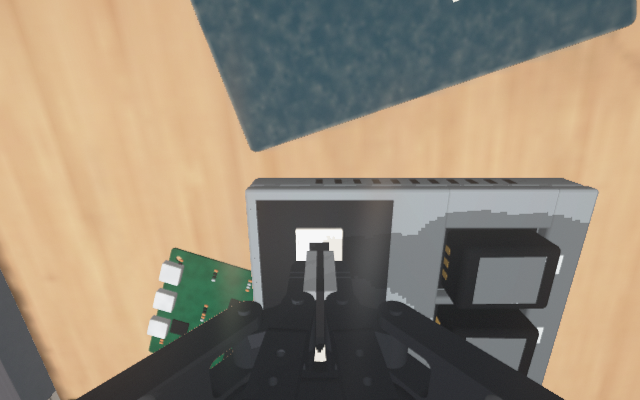

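The shut fingers are over the key (key at (319,246), tips ending at about row 252) but still clear of it. I'll measure how far the tips stand behind the TCP, then keep descending with the guard on.

```bash
python3 - <<'E'
from h import *
im,P=look("wrist")
for r in range(232,290,5): print(r,np.round(P[r,319],4),im[r,319])
z=.020; F0=get_state()["contact_force"][2]
for i in range(16):
    ctrl.movel([.441,.109,z],max_speed=.04); ctrl.pause(.08); s=get_state(); f=s["contact_force"][2]-F0
    if abs(f)>2: print(z,s["tcp_pos"][2],f)
    if abs(f)>7: break
    z-=.001
ctrl.pause(.4); print(z,get_state()["contact_force"],get_state()["time"])
E
```

```text
232 [0.4414 0.1209 0.032 ] [247 247 247]
237 [0.4411 0.1175 0.0311] [247 247 247]
242 [0.4409 0.1151 0.0323] [165 162 161]
247 [0.4407 0.112  0.0323] [62 62 62]
252 [0.4414 0.12   0.0533] [61 61 61]
257 [0.4413 0.1198 0.0579] [58 58 57]
262 [0.4414 0.1199 0.0629] [59 59 59]
267 [nan nan nan] [58 57 57]
272 [0.4414 0.1204 0.0721] [55 54 54]
277 [0.4414 0.12   0.0755] [55 53 54]
282 [0.4414 0.1203 0.0796] [54 53 51]
287 [0.4414 0.1199 0.0825] [51 49 49]
0.00399999999999999 [-0.5059262   0.37307667  1.27630915] 24.1083
```

```bash
python3 - <<'E'
from h import *
im,P=look("wrist"); cv2.imwrite("pics/w3.png",im)
for r in range(236,290,3): print(r,np.round(P[r,319],4),im[r,319,0])
s=get_state();print(s["tcp_pos"],s["qpos"],s["width"],s["contact_force"],s["wrist_torque"])
E
```

```text
236 [0.4418 0.1249 0.0296] 64
239 [0.4417 0.1231 0.0293] 72
242 [0.4417 0.1228 0.0321] 235
245 [0.4415 0.1211 0.0321] 247
248 [0.4414 0.1194 0.032 ] 247
251 [0.4414 0.1197 0.0358] 52
254 [0.4415 0.1204 0.0401] 53
257 [0.4415 0.1201 0.0425] 54
260 [0.4414 0.1193 0.0438] 53
263 [0.4414 0.1196 0.0471] 52
266 [0.4415 0.1198 0.0502] 52
269 [0.4415 0.1198 0.0527] 54
272 [0.4415 0.1199 0.0553] 51
275 [0.4415 0.1199 0.0577] 51
278 [0.4414 0.1196 0.0595] 48
281 [0.4415 0.1203 0.0629] 50
284 [0.4415 0.1203 0.0651] 48
287 [nan nan nan] 48
[0.44112052 0.10902646 0.00504278] [-0.3863886   0.5437896   0.13105719  2.17967897 -0.16407255  0.42676692
 -0.20149579] -0.00043820818975949554 [-0.51635799  0.34370147  1.67102421] [ 0.01866234 -0.0055241  -0.06052472]
```

View pics/w3.png

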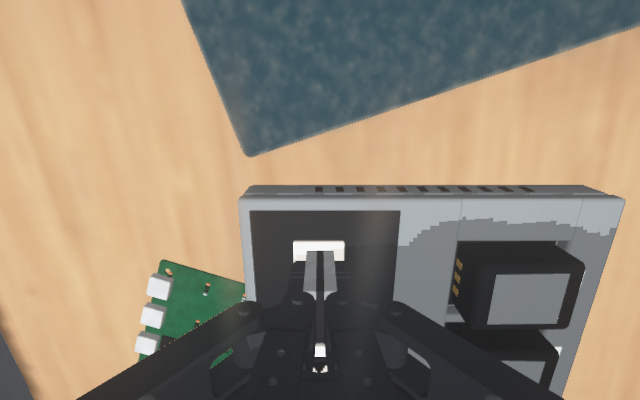

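The tips stand about 28 mm behind the reported TCP and contact is just beginning, with the force now at 1.7 N. I'll keep going in small steps.

```bash
python3 - <<'E'
from h import *
z=.0035; F0=.3
for i in range(16):
    ctrl.movel([.441,.109,z],max_speed=.04); ctrl.pause(.1); s=get_state(); f=s["contact_force"][2]-F0
    print(round(z,4),round(s["tcp_pos"][2],4),round(f,2))
    if f>7: break
    z-=.0005
ctrl.pause(.5); print(get_state()["contact_force"],get_state()["tcp_pos"][2],get_state()["time"])
E
```

```text
0.0035 0.0037 6.1
0.003 0.0036 13.87
[-1.31087856 -0.54204155 12.52691105] 0.0036274632987773753 25.3583
```

```bash
python3 - <<'E'
from h import *
ctrl.movel([.441,.109,.05],max_speed=.1)
P=np.load("P1.npy")
for lo,hi in ((180,242),(410,470)):
    X=P[255:360,lo:hi].reshape(-1,3); X=X[X[:,2]>.1]; i=np.argsort(X[:,2])[:200:20]; print(np.round(X[i],3).tolist())
E
```

```text
[[0.447, 0.07, 0.259], [0.447, 0.074, 0.261], [0.447, 0.066, 0.262], [0.447, 0.07, 0.262], [0.447, 0.071, 0.263], [0.447, 0.078, 0.264], [0.447, 0.061, 0.264], [0.447, 0.074, 0.265], [0.447, 0.081, 0.265], [0.446, 0.082, 0.266]]
[[0.533, 0.069, 0.259], [0.532, 0.076, 0.261], [0.533, 0.068, 0.262], [0.533, 0.067, 0.263], [0.532, 0.076, 0.263], [0.533, 0.081, 0.264], [0.532, 0.077, 0.264], [0.534, 0.082, 0.265], [0.532, 0.061, 0.265], [0.533, 0.068, 0.266]]
```

```bash
python3 - <<'E'
from h import *
ctrl.ungrasp()
goto(.55,-.37,.2,zs=.2)
im,P=look("wrist"); cv2.imwrite("pics/w4.png",im)
X=P.reshape(-1,3); X=X[np.isfinite(X).all(1)]
m=(abs(X[:,0]-.55)<.12)&(abs(X[:,1]+.417)<.12)&(X[:,2]>.05)&(X[:,2]<.064); print("rim",m.sum(),rect(X[m]))
for o in find("wrist","tray",P,zr=(.05,.064)): print([np.round(v,3).tolist() for v in o])
for o in find("wrist","flat_a",P,zr=(.02,.03)): print([np.round(v,3).tolist() for v in o])
print(get_state()["time"],get_state()["qpos"])
E
```

```text
rim 1893 (array([ 0.5743399 , -0.41482709]), [203.06491088867188, 136.7040557861328], np.float32(-0.1614461))
[0.81, [320.0, 208.0], [0.546, -0.41], [145.351, 136.693], -0.16099999845027924, 0.056]
[0.7, [317.0, 71.0], [0.557, -0.263], [49.984, 37.999], 0.17800000309944153, 0.025]
[0.66, [204.0, 9.0], [0.448, -0.197], [49.491, 10.707], -0.061000000685453415, 0.025]
[0.62, [308.0, 7.0], [0.551, -0.204], [47.558, 8.003], -0.07400000095367432, 0.024]
[0.61, [213.0, 82.0], [0.448, -0.266], [49.795, 37.771], -0.04800000041723251, 0.025]
29.6 [ 0.3246593   0.59487472  0.41283399  1.4003204  -0.24475061  1.19669614
  0.68862634]
```

View pics/w4.png

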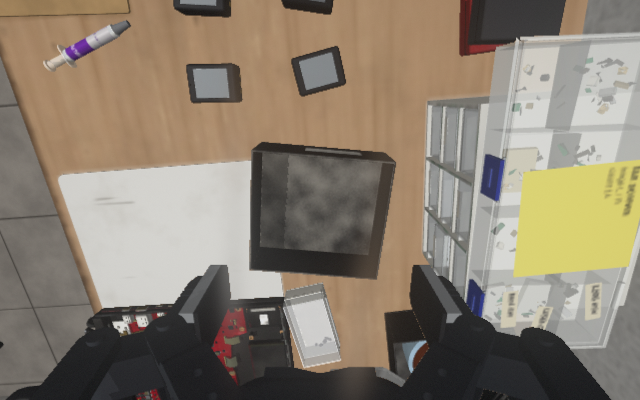

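Tray rim centre is (0.546,-0.410) with yaw -0.161; in the image it sits at (320,208) and is empty. Next I'll move the finished packs.

```bash
cat >> h.py <<'E'
TR=np.array([.546,-.410]); TYAW=-.161
def rot(t): return np.array([[np.cos(t),-np.sin(t)],[np.sin(t),np.cos(t)]])
def held():
    s=get_state(); return .044<s["width"]<.056 and s["gripper_force"]>5
def pick(x,y,ang,z,zs=.14,F=60):
    """ang: direction of the pack's long side; fingers close along it"""
    a=ang+np.pi/2; goto(x,y,z,a,zs); ctrl.close_gripper(F); ctrl.pause(.1)
    ctrl.movel([x,y,.10],max_speed=.15); s=get_state()
    print("pick",held(),round(s["width"],4),round(s["gripper_force"],1),s["time"]); return held()
def place(x,y,ang,z,zs=.14,slow=.06):
    a=ang+np.pi/2; goto(x,y,max(z+.02,.02),a,zs); ok=held(); s=get_state()
    print("before place",ok,round(s["width"],4),round(s["gripper_force"],1))
    if not ok: return False
    ctrl.movel([x,y,z],max_speed=slow); print("fz",get_state()["contact_force"].round(1))
    ctrl.ungrasp(); ctrl.movel([x,y,.10],max_speed=.2); print("t",get_state()["time"]); return True
E
python3 - <<'E'
from h import *
for (x,y),dy in zip([(.530,-.009)],[.043]):
    if pick(x,y,YAW,.001):
        p=TR+rot(TYAW)@[0,dy]; place(*p,TYAW,-.014)
goto(.50,.04,.2,zs=.2)
im,P=look("wrist"); cv2.imwrite("pics/w5.png",im)
for n in ("done_a",):
    for o in find("wrist",n,P,zr=(.04,.055)): print(n,[np.round(v,3).tolist() for v in o])
_,P=look("top")
print([np.round(o[2],3).tolist()+[round(float(o[5]),3)] for o in find("top","done_a",P,zr=(0,.1))], get_state()["time"])
E
```

```text
pick True 0.0485 61.9 33.625
before place True 0.0487 62.1
fz [-0.4 -0.4 -0. ]
t 38.3667
done_a [0.93, [350.0, 169.0], [0.534, 0.042], [49.948, 37.426], -0.0729999989271164, 0.047]
done_a [0.89, [353.0, 121.0], [0.538, 0.092], [49.869, 38.191], -0.06599999964237213, 0.047]
[[0.534, 0.043, 0.047], [0.551, -0.366, 0.028], [0.549, -0.417, 0.004]] 40.7333
```

View pics/w5.png

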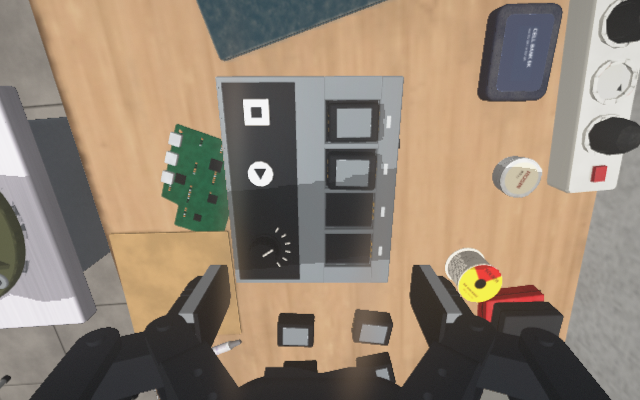

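The third pack is in the tray; packs remain at (353,121) and (350,169), and bays 2 and 3 are empty.

```bash
python3 - <<'E'
from h import *
for (x,y),dy in zip([(.534,.042),(.538,.092)],[0,-.043]):
    if not pick(x,y,YAW,.001): break
    p=TR+rot(TYAW)@[0,dy]
    if not place(*p,TYAW,-.014): break
im,P=look("top")
print([np.round(o[2],3).tolist()+[round(float(o[5]),3),o[0]] for o in find("top","done_a",P,zr=(0,.1))])
goto(.50,.05,.14,A,zs=.14)
im,P=look("wrist"); cv2.imwrite("pics/w6.png",im[60:360,120:520]); np.save("P6.npy",P)
for n in ("charger","bay0","start_key","dial","flat_a"):
    for o in find("wrist",n,P): print(n,[np.round(v,3).tolist() for v in o])
print(get_state()["time"])
# pockets: below the deck, inside charger
c=np.array([.489,.012]); L=(P[...,:2]-c)@rot(YAW); z=P[...,2]
m=(abs(L[...,1])<.115)&(L[...,0]>0)&(L[...,0]<.09)&(z<.0265)&(z>.015)
n,lab,st,ce=cv2.connectedComponentsWithStats(m.astype(np.uint8))
for k in range(1,n):
    if st[k,4]>200: print(st[k].tolist(),[np.round(v,4) for v in rect(P[lab==k])])
E
```

```text
pick True 0.0488 61.9 43.7667
before place True 0.0482 61.9
fz [ 0.1 -0.7 -1.3]
t 48.8167
pick True 0.0483 61.9 53.6417
before place True 0.0485 62.1
fz [ 0.   0.2 -0.1]
t 59.0
[[0.538, -0.449, 0.028, 0.54], [0.546, -0.411, 0.028, 0.54]]
charger [0.92, [308.0, 195.0], [0.488, 0.02], [241.182, 208.056], 1.5, 0.029]
charger [0.47, [551.0, 201.0], [0.727, 0.014], [46.947, 45.624], -0.8220000267028809, 0.021]
bay0 [0.9, [310.0, 192.0], [0.488, 0.02], [240.129, 208.649], 1.4919999837875366, 0.029]
start_key [0.78, [247.0, 197.0], [0.436, 0.045], [27.197, 25.387], -0.656000018119812, 0.032]
start_key [0.63, [254.0, 288.0], [0.427, -0.052], [51.245, 36.203], 1.378999948501587, 0.051]
dial [0.69, [553.0, 199.0], [0.727, 0.015], [47.648, 47.255], 1.093999981880188, 0.021]
dial [0.56, [252.0, 287.0], [0.429, -0.042], [33.5, 33.0], 0.38600000739097595, 0.051]
flat_a [0.81, [296.0, 363.0], [0.481, -0.066], [251.47, 48.405], 1.281999945640564, 0.014]
flat_a [0.66, [384.0, 361.0], [0.554, -0.177], [49.375, 25.798], -0.30000001192092896, 0.02]
61.575
[327, 113, 66, 52, 3147] [array([0.5385, 0.0915]), array([56.3102, 44.5775]), np.float32(-0.0771)]
[326, 171, 63, 45, 2644] [array([0.5343, 0.0406]), array([56.8137, 42.8272]), np.float32(-0.0733)]
[326, 222, 59, 41, 2231] [array([ 0.5306, -0.0096]), array([56.6021, 42.9613]), np.float32(-0.0714)]
[326, 268, 56, 37, 1929] [array([ 0.5268, -0.0597]), array([56.0918, 43.5541]), np.float32(-0.0734)]
```

View pics/w6.png

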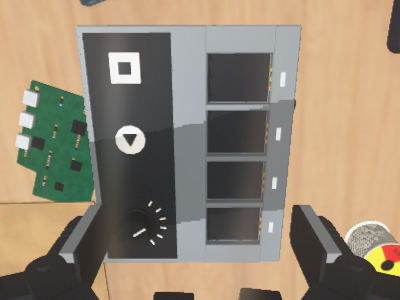

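All four bays are empty; the pockets measure cleanly at 56x44 mm with 50 mm pitch, and the dial pointer is visible at (138,232) in the crop. I'll do the first flat pack and verify it.

```bash
cat >> h.py <<'E'
BAYS=np.array([[.5383,.0911],[.5345,.0408],[.5306,-.0096],[.5268,-.0597]]); BY=-.075
def flats(x=.5,y=-.16,z=.2):
    goto(x,y,z,A,zs=z); im,P=look("wrist")
    L=[o for o in find("wrist","flat_a",P,zr=(.021,.031)) if 45<o[3][0]<54 and 33<o[3][1]<43]
    for o in L: print("flat",[np.round(v,3).tolist() for v in o])
    return L,P
def bay_state(P,k):
    """rect of the pack top in bay k, from a wrist picture"""
    L=(P[...,:2]-BAYS[k])@rot(BY); m=(abs(L[...,0])<.034)&(abs(L[...,1])<.026)&(P[...,2]>.04)&(P[...,2]<.07)
    X=P[m]
    if len(X)<200: return None
    X=X[abs(X[:,2]-np.median(X[:,2]))<.004]; c,wh,a=rect(X)
    return (c-BAYS[k])@rot(BY)*1000,wh,np.median(X[:,2])
def cycle(k,pack):
    c,a=pack[2],pack[4]
    if not pick(*c,a,-.021): return False
    return place(*BAYS[k],BY,.002,slow=.05)
E
python3 - <<'E'
from h import *
L,P=flats()
L=sorted(L,key=lambda o:-o[2][1])
print(cycle(0,L[0]))
L,P=flats(.5,-.10); print("bay0",bay_state(P,0),get_state()["time"])
E
```

```text
flat [0.98, [364.0, 192.0], [0.554, -0.186], [49.997, 38.302], -0.22100000083446503, 0.025]
flat [0.95, [371.0, 251.0], [0.557, -0.263], [49.653, 38.183], 0.17900000512599945, 0.025]
flat [0.71, [279.0, 195.0], [0.449, -0.182], [49.778, 38.314], -0.10300000011920929, 0.025]
pick True 0.0487 62.0 66.3833
before place True 0.0484 62.1
fz [-0.7  0.7  2.6]
t 70.625
True
flat [0.93, [372.0, 291.0], [0.557, -0.262], [49.301, 37.737], 0.17000000178813934, 0.025]
flat [0.91, [290.0, 296.0], [0.447, -0.265], [49.582, 37.816], -0.0729999989271164, 0.025]
flat [0.74, [368.0, 236.0], [0.553, -0.186], [49.099, 37.873], -0.22100000083446503, 0.025]
bay0 None 72.175
```

```bash
python3 - <<'E'
from h import *
for k in (1,2):
    L,P=flats(.5,-.12); L=sorted(L,key=lambda o:-o[2][1])
    if not cycle(k,L[0]): break
goto(.5,.02,.2,A,zs=.14); im,P=look("wrist"); cv2.imwrite("pics/w7.png",im)
for k in range(4): print(k,bay_state(P,k))
print(get_state()["time"])
E
```

```text
flat [0.78, [372.0, 219.0], [0.554, -0.186], [50.038, 37.934], -0.20200000703334808, 0.025]
flat [0.72, [372.0, 277.0], [0.557, -0.262], [49.476, 37.599], 0.18299999833106995, 0.025]
flat [0.64, [288.0, 281.0], [0.448, -0.266], [50.029, 37.909], -0.05700000002980232, 0.025]
pick True 0.0486 62.0 76.0083
before place True 0.0487 62.2
fz [-0.7  0.7  1. ]
t 80.05
flat [0.97, [373.0, 277.0], [0.557, -0.263], [49.638, 38.507], 0.1720000058412552, 0.025]
flat [0.78, [290.0, 282.0], [0.448, -0.265], [49.891, 38.141], -0.07699999958276749, 0.025]
pick True 0.0487 62.4 85.1833
before place True 0.0486 62.4
fz [-0.7  1.   2.1]
t 89.3167
0 (array([-0.6990843 , -0.13489335]), [49.74161148071289, 37.58259201049805], np.float64(0.0469610811723338))
1 (array([-0.3531567 ,  0.32733608]), [49.48810577392578, 37.56466293334961], np.float64(0.04698810657624322))
2 (array([-0.60076249,  0.29472807]), [49.96452331542969, 37.5372314453125], np.float64(0.047018273831315294))
3 None
90.1083
```

View pics/w7.png

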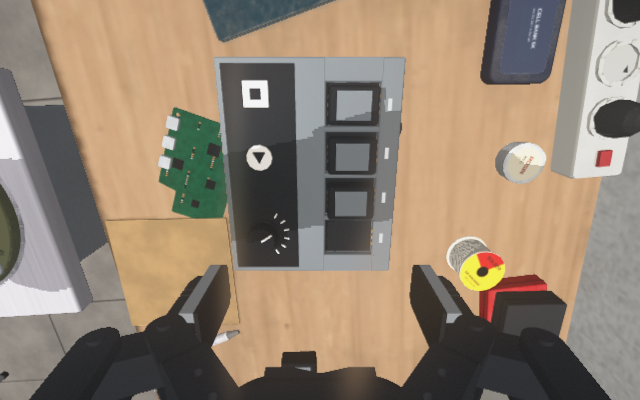

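Three flat packs are seated at (355,103), (351,153) and (350,200), all within 1 mm. I'll place the fourth, then look at the dial close up.

```bash
python3 - <<'E'
from h import *
L,P=flats(.5,-.16)
ok=cycle(3,L[0]); print(ok)
goto(.43,-.01,.11,A,zs=.11); im,P=look("wrist")
for k in range(4): print(k,bay_state(P,k))
for o in find("wrist","dial",P,zr=(.046,.06)): print("dial",[np.round(v,4).tolist() for v in o])
Z=P[...,2]; m=(abs(P[...,0]-.429)<.03)&(abs(P[...,1]+.044)<.03)&(Z>.047)&(Z<.06); print(rect(P[m]),m.sum(), P[m].mean(0))
r,c=np.where(m); r0,c0=int(np.median(r)),int(np.median(c)); print(r0,c0)
cv2.imwrite("pics/dial.png",cv2.resize(im[max(r0-60,0):r0+60,c0-70:c0+70],None,fx=4,fy=4)); print(get_state()["time"])
E
```

```text
flat [0.6, [286.0, 256.0], [0.447, -0.266], [49.911, 38.264], -0.04699999839067459, 0.025]
pick True 0.0487 61.9 94.5333
before place True 0.0487 62.0
fz [-0.2  1.8  1.9]
t 98.55
True
0 (array([-1.23861823,  0.19245921]), [50.448970794677734, 37.804107666015625], np.float64(0.04696764597937134))
1 (array([-1.09833734, -0.02641532]), [50.13132095336914, 37.17041778564453], np.float64(0.047004594802462385))
2 (array([-0.99406575,  0.5568273 ]), [49.906951904296875, 37.449581146240234], np.float64(0.04701946258441933))
3 (array([-1.16865991,  0.97283348]), [50.05662536621094, 36.9635009765625], np.float64(0.04707566300133696))
dial [0.64, [321.0, 242.0], [0.4286, -0.0449], [32.6208, 32.2166], -1.4788999557495117, 0.0519]
(array([ 0.42822641, -0.04491375]), [32.76590347290039, 32.62083053588867], np.float32(0.09185338)) 1187 [ 0.42849773 -0.04357023  0.05168218]
249 322
99.4083
```

View pics/dial.png

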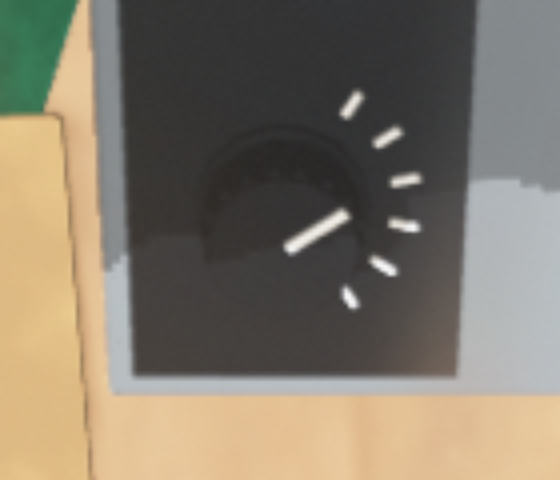

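All four flat packs are seated. In the crop the dial pointer runs from (290,248) to (345,213), at about 32°, which lines up with the second tick. The dial is therefore at the first click (0.4), so I'll turn it +0.8 rad clockwise.

```bash
python3 - <<'E'
from h import *
x,y=.4284,-.0447; z=.008
goto(x,y,z,A+.4,zs=.09); ctrl.close_gripper(40); s=get_state(); print(s["width"],s["contact_force"])
for d in (.2,0,-.2,-.4):
    ctrl.movel([x,y,z],q(A+d),max_speed=.1); s=get_state(); print(d,s["wrist_torque"].round(2),s["contact_force"].round(1))
ctrl.pause(.2); ctrl.ungrasp(); ctrl.movel([x,y,.07],max_speed=.15)
goto(.43,-.01,.11,A,zs=.11); im,P=look("wrist")
cv2.imwrite("pics/dial2.png",cv2.resize(im[189:309,252:392],None,fx=4,fy=4)); print(get_state()["time"])
E
```

```text
0.03048097888934384 [-1.30468537  1.26437803  7.95133592]
0.2 [ 0.09  0.27 -0.03] [-2.1 -0.1  9.3]
0 [0.08 0.29 0.07] [-1.2 -0.3  7.6]
-0.2 [0.07 0.14 0.05] [-1.9  0.3  9.9]
-0.4 [ 0.1   0.17 -0.02] [0.2 0.3 9.6]
104.7583
```

View pics/dial2.png

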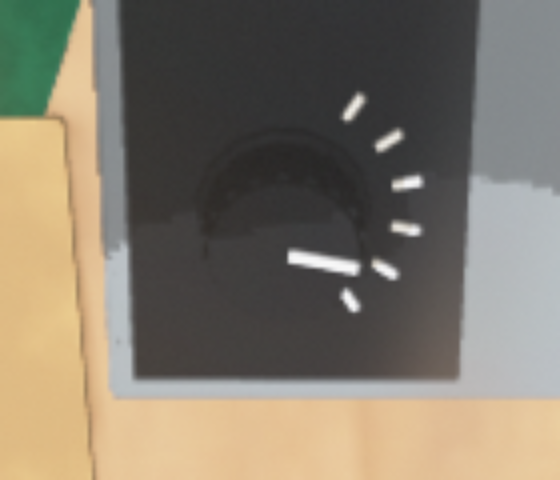

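The pointer is now at about -9°, parallel to the fourth tick, so the dial is at the third click. I'll do a last check of the bays and tray, then press start.

```bash
python3 - <<'E'
from h import *
goto(.5,.06,.17,A,zs=.17); im,P=look("wrist"); B=[bay_state(P,k) for k in range(4)]
for b in B: print(b)
_,T=look("top"); print([np.round(o[2],3).tolist()+[round(float(o[5]),3)] for o in find("top","done_a",T,.3)])
if all(b is not None and b[2]<.05 and np.hypot(*b[0])<4 for b in B):
    press(.4355,.045,.005,F=7)
    ctrl.movel([.4355,.045,.2],max_speed=.2)
im,P=look("top"); cv2.imwrite("pics/top9.png",cv2.resize(im[140:290,200:480],None,fx=2.5,fy=2.5)); print(get_state()["time"])
E
```

```text
(array([-0.53438188,  0.27328669]), [49.62814712524414, 38.1228141784668], np.float64(0.04699259963581535))
(array([-0.61825033,  0.66870762]), [50.04187774658203, 37.1156005859375], np.float64(0.04706188852822731))
(array([-0.47593481,  0.91752268]), [49.33203887939453, 37.58103561401367], np.float64(0.047093080184951466))
(array([-0.62389262,  0.52614518]), [49.77449417114258, 38.54795455932617], np.float64(0.04711056377715093))
[[0.538, -0.447, 0.028], [0.526, -0.056, 0.048], [0.545, -0.409, 0.028], [0.489, 0.02, 0.03], [0.554, -0.367, 0.028]]
pressed 0.0034999999999999966 [0.43554578 0.04500449 0.00373226] 7.491286490767932
115.2833
```

View pics/top9.png

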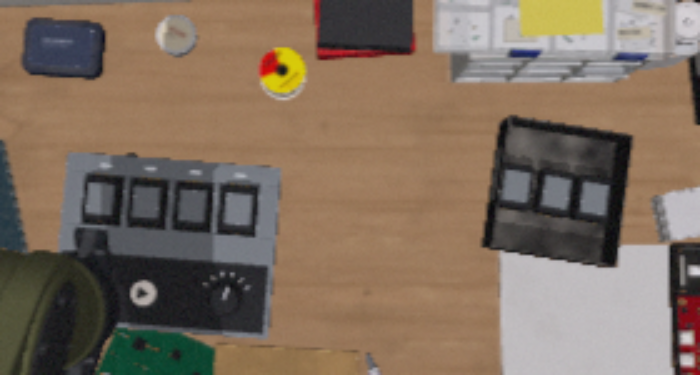

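The final picture shows four packs in the bays at (100-238,205), three in the tray at (515-593,190), and the reel, jar and power bank untouched. The start key read 7.5 N and was held for 0.6 s, so I'm handing the job in.

```bash
python3 -c "
from h import *
print(ticket.close_job())"
```

```text
the job is handed in; nothing more can be done
None
```

I handed the job in at about 115 s: both keys pressed in order, three finished packs in the tray, four flat packs seated in the bays, dial at the third click; the hand-in call returned no verdict.

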